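# Push a misprint through the reclaim chute flap

## Task

Push the misprinted rectangular block across the deck and through the hanging flap with the fingertips, following it over the sill until it drops down the ramp into the covered bay, then draw the fingers back out so that the flap falls shut. Only push the block, never pick it up or lift it. Leave the printed wheel and the glue stick where they stand.

Things in the scene. Friction and masses are not known exactly. Their poses are not given: they have to be found in the camera images.
- chute: Fixed plywood feed chute on the table. Origin: on the table straight below the shut flap, mid-width; x is the feed direction (from the deck into the bay), y to its left, z up. Offsets in the other entries are in this frame, in mm. Its flat deck, top 70 above the table, runs from x -210 to 30 (the last 30, past the flap, is the sill), y -140 to 140, no rim.
- sill_end (a point): Middle of the deck's far edge, on its top (x 30, z 70), inside the bay. From here an aluminium ramp falls at 50 degrees to x 78, then a floor 12 above the table runs to the back wall at x 190. Bay walls: y +-70 to +-76, tops 110 above the table, from x -5 on. A clear cover lies over the bay from x 65 on, at height 113.
- funnel_mouth (a point): Middle of the funnel's wide mouth, on the deck (x -52, z 70). Two straight guides, 6 thick and 16 high above the deck, narrow from 150 apart here to 74 apart at x -12, and stay 74 apart up to the flap. Two hinge posts stand at x 0, y +-76 to +-88, tops 126 above the table. Nothing bridges the posts or the guides.
- flap (a joint): White plastic gravity flap, 15 g, 3 thick: 0 hanging shut (upright), grows (rad) as its lower edge swings into the bay, to 1.5; it cannot swing out over the deck. Swings freely, falls shut by its weight. U-shaped: a cross panel 136 wide, 4 to 26 above the deck, on two straps at y +-56 to +-68. Between the straps it is open above the panel, so fingers pointing down can follow a part in.
- flap_edge (a point): Middle of the flap's lower edge, 4 mm above the deck when shut, 44 mm from its hinge axis, which is level, along the chute's y, at x 0, 118 mm above the table. The nose of the block pushes the panel in and up; this takes under 1 N.
- block_center (a point): Centre of the misprint: grey plastic block, 50 (its x) x 44 (its y) x 28 mm high, dark disc and four dots on top, about 75 g. Starts flat on the deck left or right of the middle line, its centre 105 to 150 before the flap, turned up to 0.4 rad. It tips off the sill and slides down the ramp once its centre passes the sill end: push its rear face 10 to 25 mm past the flap.
- block: The same block; origin at the centre of its underside.
- wheel_center (a point): Centre of a printed grey wheel lying flat on the deck, on the other side of the middle line from the block: disc of 48 mm diameter, 18 mm high; the point is 9 mm above the deck. Not to be disturbed.
- glue_center (a point): Centre of a glue stick standing on the deck outside the left funnel guide, 26 mm diameter, 50 mm high; the point is 25 mm above the deck. Not to be disturbed.
Not all that is in view belongs to the job. Leave any red or yellow look-alike of the block alone.

How it is judged:
On the way:
1. the block is pushed in under the flap and lifts it (value of joint flap above 0.4 rad and x of block_center in the frame of chute between -0.03 and 0.045 m and y of block_center in the frame of chute between -0.05 and 0.05 m), for 0.1 s.
At the end, for the whole second after the job is handed in: The block lies at rest in the bay behind the flap (its centre 50 to 190 mm past the flap, between the bay walls, lower than 60 mm above the table), the flap hangs shut (below 0.08 rad), and the wheel and the glue stick are within 20 mm of where they started (x of block_center in the frame of chute between 0.05 and 0.19 m and y of block_center in the frame of chute between -0.07 and 0.07 m and height (world z) of block_center below 0.06 m and linear speed of block below 0.02 m/s and value of joint flap below 0.08 rad and distance of each of wheel_center, glue_center from where it was at the start of the episode below 0.02 m); the robot touches nothing.
It fails at once if the block is lifted off the deck (its centre over 20 mm higher than at the start) (height (world z) of block_center above 0.104 m).
It fails at once if the wheel is pushed away (over 20 mm) (distance of wheel_center from where it was at the start of the episode above 0.02 m).
It fails at once if the glue stick is knocked or pushed (over 20 mm) (distance of glue_center from where it was at the start of the episode above 0.02 m).
It also fails if it takes over 48 s, if anything falls off the work surface, if the arm or the gripper's body presses on something with over 40 N, if the wrist force passes 120 N, or if a joint passes its speed limit or range.

## Robot

A 6-joint arm with a two-finger parallel gripper is mounted at the origin on the work surface. World frame = base frame: x ahead of the robot, y to its left, z up, the work surface at z = 0. Lengths are in m, angles in rad, forces in N, time in s.
With the tool pointing down it reaches from about 0.275 to 0.75 m from the base axis. Payload 10.2 kg.
Tool frame: the origin (TCP) lies where the fingers leave the gripper's body, on its centre line; the fingertips stand 73 mm ahead of it and the grasp point (between the pads) lies 54 mm ahead of it (finger_overhang is the distance from the TCP to the fingertips, in m); z points along the fingers, y is the line along which they close (so a half turn about z gives the same grasp; the last joint's range is limited). The gripper opens to 85 mm and grips with 20 to 120 N. Pads are 22 mm wide; open, the fingers measure 114 mm over their backs; the gripper's body (76 mm by 85 mm) begins 54 mm behind the grasp point. The pads swing forward as they close: fully open they stand 13 mm farther back than shut.
Start: joints at [-1.547, 0.313, 1.498, -0, 1.331, -0.223], TCP at [0.128, -0.509, 0.304] pointing down, gripper open.
Joint ranges: [-2.94, 2.94], [-0.97, 2.17], [0.19, 2.56], [-1.23, 4.37], [0.02, 3.11], [-2.88, 2.88]. Speed limits (rad/s): [2.39, 2.39, 3.01, 3.14, 3.14, 3.14].

## Interface

Orientations are given as a 3x3 rotation matrix whose columns are the frame's x, y, z axes.
In Python, from rig import get_obs, read_camera, get_calibration, hand_in, regions_of, mark_of, finger_overhang gives the robot as it stands.
- The arm moves only by the shell command python3 -m crank 'ROWS' [OPENING] [FORCE]. ROWS is JSON, a list that holds one entry, the list of rows, each a list of 4 numbers: the shift along the tool's x, y, z in m, then the turn about the tool's z in rad. A call has 1 to 10 rows; each row shifts and turns the commanded pose from where the row before left it, along the tool's axes as they then stand; what a row does not reach is not made up. A row lasts 1/12 s, in which the tool goes at most 41.7 mm and 7.16 degrees, less where a joint would pass 70% of its speed; a pose out of reach is approached as far as the arm can. A call is refused whole if a number of a shift passes 0.0417 or a number of a turn 0.125, either way. A call with a gripper value outside its range is refused whole. OPENING is the opening, from 0 (shut) to 1 (fully open), set as the call begins (- or left out, the last holds). The fingers move at their own pace and stop on an object; FORCE is the grip in N (left out, the last holds). Time passes only in rows, so rows that do not move let the fingers close. It gives the time, the measured TCP pose, the force, the opening and the grip force at its end, in the units of the state.
- get_obs(): the state, without advancing time (a new reading comes with each control period).
- read_camera(name): name is "scene" or "top" or "wrist"; returns the picture (384x512x3 uint8, red, green, blue); there is no depth.
- get_calibration(name): a dict with "mtx" (3x3 intrinsics, pixels), "world_from_camera" (4x4, takes a point from camera to world coordinates). Camera axes: x right, y down, z forward; pixel columns grow to the right and rows downward; lengths in m; the calibration is good to about 2 mm. A picture is of the moment at which its call begins: read the wrist's pose just before it. get_calibration takes no time and is no camera call; for the wrist camera it gives the pose at the moment of the call.
- hand_in(): hands the job in; it is judged then, once.
Trained networks look in the newest picture that a camera, given by its name, has taken for a name from the list of things; names that differ only in an ending like _2 or _b are one class to them, and where a whole thing is asked for, a point or a joint stands for the part that bears it (a point fixed in the world has none). Each returns a list of dicts, best first, with "confidence" (0 to 1); they miss things now and then, are a little off and sometimes report something else, mostly with a low value. They report only what shows in the picture. A call takes as long as a camera call. They do not tell look-alikes from the thing itself.
- regions_of(camera, label): "mask" (384x512 bool, what is visible of it) and "location" ([row, column] in pixels, amid what is visible of it).
- mark_of(camera, label): "location" ([row, column] in pixels: a listed point, or the origin of a listed thing).
The state is a dict: "time_s": time; "q": joint angles; "qvel": joint speeds; "effort": joint torques, N m; "tool_pos": TCP position; "tcp_rot": TCP orientation; "wrist_force": force on the tool from outside, world axes, zero at the start; "moment": the same for the moment, N m; "width": finger opening in m; "grip_force": force on a finger pad.
Only numpy, scipy, OpenCV 4.12 (cv2) and the standard library are available. Lean on these libraries where they do the work, as an engineer would, in place of code of your own. Each camera call takes 0.05 s, during which the arm holds its last target. There are 200 camera calls.

## Working session

There is one attempt and no reset: what is moved stays moved. The work goes in short steps, Python scripts to look and compute and a shell command to move; the robot and the scene stay as the last step left them, time stands still between calls to the robot, and variables do not carry over. Pictures are saved under pics/ and viewed, at most 10 in all, crops included, and the job is handed in when it is done.

```bash
mkdir -p pics; ls
cat > h.py <<'E'
import numpy as np, cv2
from rig import *
def ray(cam,rc):
    c=get_calibration(cam);K=np.array(c["mtx"]);T=np.array(c["world_from_camera"])
    d=T[:3,:3]@np.linalg.solve(K,[rc[1],rc[0],1]);return T[:3,3],d
def at(cam,rc,z):
    o,d=ray(cam,rc);return o+d*(z-o[2])/d[2]
E
python3 - <<'E'
from h import *
for cam in ["top","scene"]:
    im=read_camera(cam);cv2.imwrite(f"pics/{cam}0.png",im[:,:,::-1])
    for l,z in [("block_center",.084),("wheel_center",.079),("glue_center",.095),("funnel_mouth",.07),("sill_end",.07),("flap_edge",.074),("chute",0)]:
        for m in mark_of(cam,l)[:3]: print(cam,l,np.round(m["location"],1),round(m["confidence"],2),np.round(at(cam,m["location"],z),4))
o=get_obs();print(o["time_s"],o["tool_pos"],o["tcp_rot"],finger_overhang)
E
```

```text
pics
top block_center [208.  359.7] 0.83 [ 0.5077 -0.1496  0.084 ]
top block_center [266.9 364.4] 0.63 [ 0.412  -0.1551  0.084 ]
top block_center [189.5 268.1] 0.61 [0.5356 0.0023 0.084 ]
top wheel_center [216.5 185.2] 0.95 [0.488  0.1391 0.079 ]
top glue_center [157.6 147. ] 0.51 [0.5835 0.2057 0.095 ]
top funnel_mouth [161.9 220.7] 0.56 [0.5851 0.0846 0.07  ]
top funnel_mouth [143.4 216.8] 0.51 [0.6181 0.0926 0.07  ]
top sill_end [115.2 211.8] 0.62 [0.6695 0.1035 0.07  ]
top flap_edge [133.4 212.4] 0.95 [0.6347 0.1006 0.074 ]
top chute [143.6 217. ] 0.94 [0.6387 0.0997 0.    ]
scene block_center [180.  252.5] 0.84 [0.5308 0.0113 0.084 ]
scene block_center [123.7 217.9] 0.8 [ 0.4579 -0.1341  0.084 ]
scene block_center [153.6 194.9] 0.63 [ 0.5485 -0.1246  0.084 ]
scene wheel_center [203.  322.7] 0.82 [0.4909 0.1524 0.079 ]
scene glue_center [246.5 325.8] 0.71 [0.5734 0.2059 0.095 ]
scene funnel_mouth [221.9 269.2] 0.94 [0.5823 0.0883 0.07  ]
scene sill_end [261.6 251.6] 0.93 [0.6683 0.108  0.07  ]
scene flap_edge [243.1 260.5] 0.74 [0.6299 0.101  0.074 ]
scene flap_edge [262.  255.2] 0.23 [0.6663 0.1147 0.074 ]
scene chute [258.4 257.7] 0.62 [0.6346 0.0988 0.    ]
0.8 [ 0.12824485 -0.50909346  0.30392084] [[ 9.69711223e-01  2.44254260e-01  6.83560320e-06]
 [ 2.44254260e-01 -9.69711223e-01 -2.06949096e-05]
 [ 1.57374131e-06  2.17377113e-05 -1.00000000e+00]] 0.0726
```

Run:
```python
import cv2
a=cv2.imread("pics/top0.png");cv2.imwrite("pics/topc.png",cv2.resize(a[60:300,100:420],None,fx=2.5,fy=2.5,interpolation=cv2.INTER_CUBIC))
```

```text
(no output)
```

View pics/topc.png

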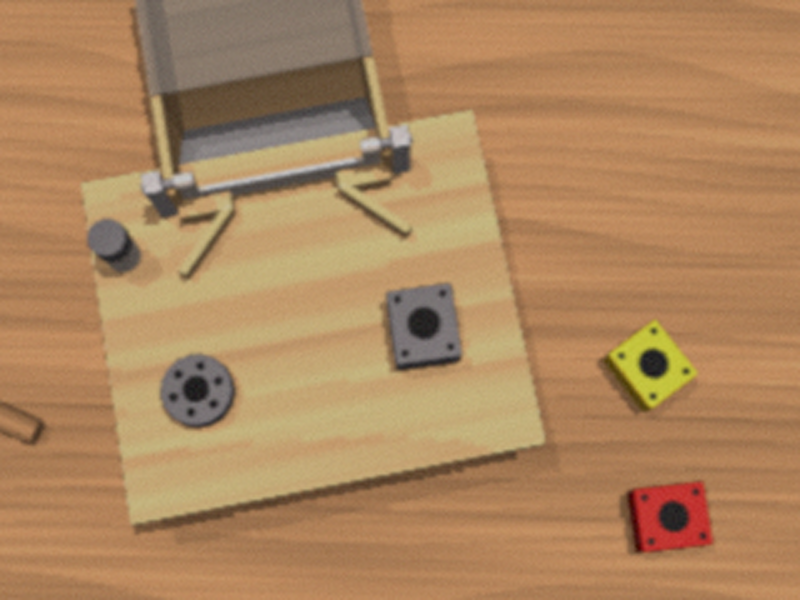

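View pics/scene0.png

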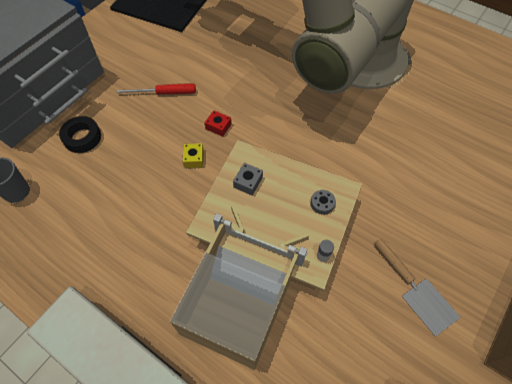

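The crop shows the grey block at about top-image (row 190, col 269). The wheel is at (216, 178), the glue stick at (157, 145), and the red and yellow blocks are off the deck. I'll fit the chute frame from the deck corners and the block pose from its four dots.

```bash
cat > fit.py <<'E'
from h import *
def fit(src,dst):
    s=np.array(src);d=np.array(dst);a=s-s.mean(0);b=d-d.mean(0)
    th=np.arctan2((a[:,0]*b[:,1]-a[:,1]*b[:,0]).sum(),(a*b).sum());c,n=np.cos(th),np.sin(th);R=np.array([[c,-n],[n,c]])
    t=d.mean(0)-R@s.mean(0);return th,R,t,d-(s@R.T+t)
E
python3 - <<'E'
from fit import *
cp=lambda x,y:(60+y/2.5-.3,100+x/2.5-.3)
W=[at("top",cp(*p),.07)[:2] for p in [(545,443),(472,112),(133,523),(83,184)]]
S=[(-.21,-.14),(.03,-.14),(-.21,.14),(.03,.14)]
th,R,t,e=fit(S,W);print("chute",th,t,(e*1000).round(1))
print("marks",[ (R.T@(np.array(p)-t)).round(4) for p in [(.5851,.0846),(.6695,.1035),(.6347,.1006),(.5823,.0883),(.6683,.108),(.6299,.101)]])
D=np.array([at("top",cp(*p),.098)[:2] for p in [(397,299),(442,293),(450,347),(405,353)]])
Dc=(D-t)@R;print(Dc.round(4),Dc.mean(0))
v=(Dc[0]+Dc[1]-Dc[2]-Dc[3]);print("yaw in chute",np.arctan2(v[1],v[0]))
print("whl",R.T@(at("top",cp(197,389),.088)[:2]-t))
print("glue",R.T@(at("top",cp(110,240),.12)[:2]-t))
E
```

```text
chute 0.21403705737327244 [0.63458858 0.09816036] [[ 0.7  1.4]
 [-1.6  1.1]
 [ 1.6 -1.3]
 [-0.8 -1.3]]
marks [array([-0.0512, -0.0027]), array([ 0.0352, -0.0022]), array([0.0006, 0.0024]), array([-0.0532,  0.0015]), array([0.035 , 0.0025]), array([-0.004 ,  0.0038])]
[[-0.0999 -0.0598]
 [-0.1016 -0.0896]
 [-0.138  -0.0876]
 [-0.1363 -0.058 ]] [-0.11894674 -0.07373989]
yaw in chute -0.05198371541163182
whl [-0.13199977  0.08041539]
glue [-0.03081696  0.11564786]
```

```bash
python3 -m crank '[[[0,0,0,0.033],[0.025,-0.018,0,0],[0.025,-0.018,0,0],[0.025,-0.018,0,0],[0.025,-0.018,0,0],[0.025,-0.018,0,0],[0.025,-0.018,0,0],[0.025,-0.018,0,0],[0.025,-0.018,0,0],[0.025,-0.018,0,0]]]' 0 20
python3 -m crank '[[[0.025,-0.018,0,0],[0.025,-0.018,0,0],[0.025,-0.018,0,0],[0.025,-0.018,0,0],[0.025,-0.018,0,0],[0.025,-0.018,0,0],[0.025,-0.018,0,0],[0.025,-0.018,0,0],[0.025,-0.018,0,0],[0.025,-0.018,0,0]]]'
cat > st.py <<'E'
from h import *
import rig
o=get_obs();th=.214;c,s=np.cos(th),np.sin(th);R=np.array([[c,-s],[s,c]]);t=np.array([.6346,.0982])
p=o["tool_pos"];x=o["tcp_rot"][:,0] if hasattr(o["tcp_rot"],"shape") else np.array(o["tcp_rot"])[:,0]
print("t",round(o["time_s"],2),"tcp chute mm",((R.T@(np.array(p[:2])-t))*1000).round(1),"z",round(p[2]*1000,1),"yaw rel",round(np.arctan2(x[1],x[0])-th,4),"F",np.round(o["wrist_force"],1),"w",round(o["width"],4),rig.finger_overhang)
E
cat > blk.py <<'E'
from h import *
import sys
th=.214;c,s=np.cos(th),np.sin(th);R=np.array([[c,-s],[s,c]]);t=np.array([.6346,.0982])
im=read_camera("top");cv2.imwrite("pics/now.png",im[:,:,::-1])
for m in mark_of("top","block_center")[:4]:
    print(round(m["confidence"],2),(R.T@(at("top",m["location"],.084)[:2]-t)*1000).round(1))
E
python3 st.py
```

```text
time_s: 1.63
tool_pos: [0.3145, -0.3018, 0.3041]
tcp_rot: [[0.977, 0.212, 0.0], [0.212, -0.977, -0.0], [0.0, 0.0, -1.0]]
wrist_force: [-0.0, -0.5, 0.1]
width: 0.0002
grip_force: 0.0
time_s: 2.47
tool_pos: [0.5207, -0.0727, 0.3039]
tcp_rot: [[0.977, 0.212, 0.0], [0.212, -0.977, -0.0], [0.0, 0.0, -1.0]]
wrist_force: [0.0, 0.1, 0.4]
width: 0.0004
grip_force: 0.0
t 2.47 tcp chute mm [-147.6 -142.8] z 303.9 yaw rel -0.0 F [0.  0.1 0.4] w 0.0004 0.0726
```

```bash
python3 -m crank '[[[0.015,-0.008,0.02,0],[0.014,-0.008,0.02,0],[0,0,0.02,0],[0,0,0.02,0],[0,0,0.02,0],[0,0,0.015,0],[0,0,0.010,0],[0,0,0.010,0],[0,0,0.005,0],[0,0,0,0]]]'
python3 st.py
python3 - <<'E'
from h import *
cv2.imwrite("pics/w1.png",np.hstack([read_camera("wrist"),read_camera("scene")[100:300,140:396].repeat(2,0).repeat(2,1)[:384]])[:,:,::-1][:, :1024])
a=cv2.imread("pics/w1.png");cv2.imwrite("pics/w1.png",cv2.resize(a,(800,300)))
E
```

```text
time_s: 3.3
tool_pos: [0.5446, -0.0523, 0.1632]
tcp_rot: [[0.977, 0.212, -0.001], [0.212, -0.977, 0.0], [-0.001, -0.001, -1.0]]
wrist_force: [0.0, 0.9, 0.6]
width: 0.0001
grip_force: 0.0
t 3.3 tcp chute mm [-119.9 -128. ] z 163.2 yaw rel -0.0003 F [0.  0.9 0.6] w 0.0001 0.0726
```

View pics/w1.png

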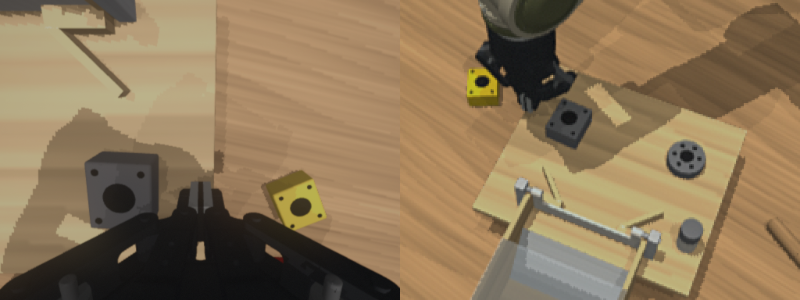

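The wrist view shows the shut fingers just right of the block, with nothing touching. I'll lower a bit more to check tip clearance by force, then push sideways.

```bash
python3 -m crank '[[[0,0,0.002,0],[0,0,0.002,0],[0,0,0.002,0],[0,0,0,0]]]'
python3 -m crank '[[[0,-0.004,0,0],[0,-0.004,0,0],[0,-0.004,0,0],[0,-0.004,0,0],[0,-0.004,0,0],[0,-0.004,0,0],[0,-0.004,0,0],[0,-0.004,0,0],[0,0,0,0]]]'
python3 st.py; python3 blk.py
```

```text
time_s: 3.73
tool_pos: [0.5447, -0.0523, 0.1577]
tcp_rot: [[0.977, 0.212, -0.0], [0.212, -0.977, 0.0], [-0.0, -0.0, -1.0]]
wrist_force: [0.5, 0.4, 0.8]
width: -0.0002
grip_force: 0.0
time_s: 4.48
tool_pos: [0.5379, -0.0203, 0.1579]
tcp_rot: [[0.977, 0.213, -0.0], [0.213, -0.977, 0.0], [-0.0, -0.0, -1.0]]
wrist_force: [0.5, -0.9, 0.3]
width: 0.0001
grip_force: 0.0
t 4.48 tcp chute mm [-119.7  -95.3] z 157.9 yaw rel 0.0004 F [ 0.5 -0.9  0.3] w 0.0001 0.0726
0.95 [-173.9 -217. ]
0.68 [-272.1 -206.5]
```

```bash
python3 -m crank '[[[0,-0.005,0,0],[0,-0.005,0,0],[0,-0.005,0,0],[0,-0.005,0,0],[0,-0.005,0,0],[0,-0.005,0,0],[0,-0.005,0,0],[0,-0.005,0,0],[0,-0.005,0,0],[0,-0.005,0,0]]]'
python3 st.py
python3 - <<'E'
from h import *
import sys
th=.214;c,s=np.cos(th),np.sin(th);R=np.array([[c,-s],[s,c]]);t=np.array([.6346,.0982])
for cam in ["wrist","scene","top"]:
    im=read_camera(cam);cv2.imwrite(f"pics/{cam}2.png",im[:,:,::-1])
    for m in mark_of(cam,"block_center")[:4]:
        print(cam,np.round(m["location"]),round(m["confidence"],2),(R.T@(at(cam,m["location"],.084)[:2]-t)*1000).round(1))
a=cv2.imread("pics/wrist2.png");cv2.imwrite("pics/w2.png",a)
E
```

```text
time_s: 5.42
tool_pos: [0.5273, 0.0283, 0.1579]
tcp_rot: [[0.977, 0.212, -0.0], [0.212, -0.977, 0.0], [-0.0, -0.0, -1.0]]
wrist_force: [0.8, -1.4, 0.6]
width: 0.0001
grip_force: 0.3
t 5.42 tcp chute mm [-119.7  -45.5] z 157.9 yaw rel -0.0002 F [ 0.8 -1.4  0.6] w 0.0001 0.0726
wrist [252. 194.] 0.76 [-123.5   -9.6]
wrist [259. 479.] 0.69 [-127.6 -169.4]
scene [189. 275.] 0.97 [-117.9  -13. ]
scene [159. 193.] 0.87 [-118.5 -197.7]
scene [122. 218.] 0.63 [-225.2 -192. ]
top [264. 366.] 0.91 [-267.3 -203.7]
top [208. 361.] 0.66 [-176.1 -216.8]
```

View pics/w2.png

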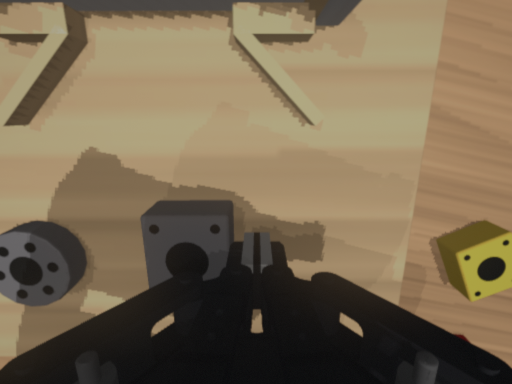

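Block aligned with the tool, about 11 mm right of centre: (row 252, col 194). I'll push it 11 mm more, back off, lift, go behind the block and open the fingers partway.

```bash
python3 -m crank '[[[0,-0.004,0,0],[0,-0.004,0,0],[0,-0.003,0,0],[0,0,0,0],[0,0.006,0,0],[0,0.006,0,0],[0,0,-0.02,0],[0,0,-0.02,0],[0,0,-0.02,0]]]'
python3 -m crank '[[[-0.02,0,0,0],[-0.02,-0.015,0,0],[-0.015,-0.015,0,0],[0,-0.0155,0,0],[0,0,0,0]]]' 0.4
python3 st.py
python3 - <<'E'
from h import *
import sys
th=.214;c,s=np.cos(th),np.sin(th);R=np.array([[c,-s],[s,c]]);t=np.array([.6346,.0982])
for cam in ["wrist","scene","top"]:
    im=read_camera(cam);cv2.imwrite(f"pics/{cam}3.png",im[:,:,::-1])
    for m in mark_of(cam,"block_center")[:3]:
        print(cam,np.round(m["location"]),round(m["confidence"],2),(R.T@(at(cam,m["location"],.084)[:2]-t)*1000).round(1))
E
```

```text
time_s: 6.47
tool_pos: [0.5276, 0.0261, 0.2185]
tcp_rot: [[0.977, 0.211, -0.001], [0.211, -0.977, 0.0], [-0.001, -0.0, -1.0]]
wrist_force: [-0.5, 0.1, 0.5]
width: -0.0001
grip_force: 0.0
time_s: 6.88
tool_pos: [0.4634, 0.0605, 0.2182]
tcp_rot: [[0.977, 0.213, 0.0], [0.213, -0.977, 0.0], [0.0, -0.0, -1.0]]
wrist_force: [0.7, -0.0, -0.2]
width: 0.0342
grip_force: 0.0
t 6.88 tcp chute mm [-175.3   -0.4] z 218.2 yaw rel 0.0005 F [ 0.7 -0.  -0.2] w 0.0342 0.0726
wrist [138. 252.] 0.81 [-120.6    1.9]
wrist [177. 492.] 0.66 [-148.7 -173.5]
wrist [274. 455.] 0.63 [-228.9 -162.6]
scene [190. 284.] 0.94 [-124.1    3.1]
scene [125. 218.] 0.87 [-219.3 -188.9]
scene [157. 190.] 0.78 [-119.2 -203.7]
top [267. 362.] 0.89 [-271.1 -197.1]
top [206. 360.] 0.8 [-173.3 -216.7]
```

View pics/wrist3.png

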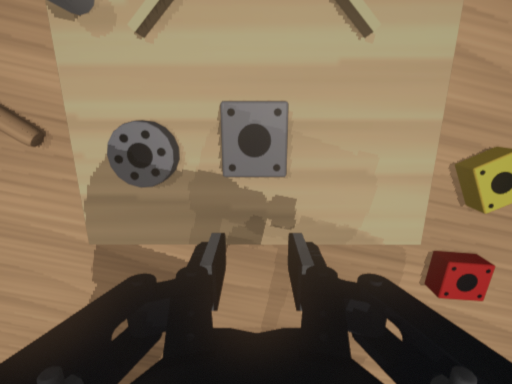

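The wrist view shows the block square and central between the guides (block col 253, guides mid 252), with the fingers behind it. I'll narrow the opening, lower and push.

```bash
python3 -m crank '[[[0,-0.001,0.015,0],[0,0,0.015,0],[0,0,0.012,0],[0,0,0.01,0],[0,0,0.008,0],[0,0,0.003,0],[0,0,0,0]]]' 0.25
python3 st.py
python3 -m crank '[[[0.005,0,0,0],[0.005,0,0,0],[0.005,0,0,0],[0.005,0,0,0],[0.005,0,0,0],[0.006,0,0,0],[0.006,0,0,0],[0.006,0,0,0],[0.006,0,0,0],[0.006,0,0,0]]]'
python3 -m crank '[[[0.006,0,0,0],[0.006,0,0,0],[0.006,0,0,0],[0.006,0,0,0],[0.006,0,0,0],[0,0,0,0]]]'
python3 st.py
python3 - <<'E'
from h import *
import sys
th=.214;c,s=np.cos(th),np.sin(th);R=np.array([[c,-s],[s,c]]);t=np.array([.6346,.0982])
for cam in ["wrist","scene"]:
    im=read_camera(cam);cv2.imwrite(f"pics/{cam}4.png",im[:,:,::-1])
    for m in mark_of(cam,"block_center")[:2]:
        print(cam,np.round(m["location"]),round(m["confidence"],2),(R.T@(at(cam,m["location"],.084)[:2]-t)*1000).round(1))
E
```

```text
time_s: 7.77
tool_pos: [0.464, 0.0604, 0.1544]
tcp_rot: [[0.977, 0.212, -0.001], [0.212, -0.977, 0.0], [-0.001, -0.0, -1.0]]
wrist_force: [-0.1, 0.3, 0.8]
width: 0.0216
grip_force: 0.0
t 7.77 tcp chute mm [-174.7   -0.7] z 154.4 yaw rel -0.0005 F [-0.1  0.3  0.8] w 0.0216 0.0726
time_s: 8.6
tool_pos: [0.5184, 0.0724, 0.1548]
tcp_rot: [[0.977, 0.212, -0.0], [0.212, -0.977, -0.0], [-0.0, -0.0, -1.0]]
wrist_force: [-1.5, -0.6, 0.1]
width: 0.0213
grip_force: 0.4
time_s: 9.1
tool_pos: [0.5481, 0.0788, 0.1549]
tcp_rot: [[0.977, 0.212, 0.001], [0.212, -0.977, 0.0], [0.001, 0.0, -1.0]]
wrist_force: [0.2, 0.7, 0.0]
width: 0.0217
grip_force: 0.0
t 9.1 tcp chute mm [-88.7  -0.6] z 154.9 yaw rel -0.0001 F [0.2 0.7 0. ] w 0.0217 0.0726
wrist [184. 250.] 0.68 [-53.7   3.7]
scene [121. 221.] 0.96 [-232.3 -187.4]
scene [223. 270.] 0.57 [-45.9   5.7]
```

View pics/wrist4.png

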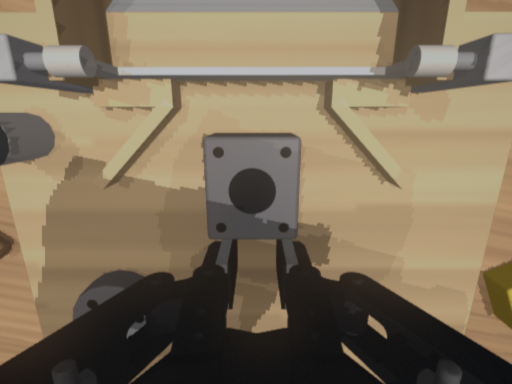

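Block square and centred in the funnel at (row 190, col 252). I'll continue through the flap.

```bash
python3 -m crank '[[[0.006,0,0,0],[0.006,0,0,0],[0.006,0,0,0],[0.006,0,0,0],[0.006,0,0,0],[0.006,0,0,0],[0.006,0,0,0],[0.006,0,0,0],[0.006,0,0,0],[0.006,0,0,0]]]'
python3 -m crank '[[[0.004,0,0,0],[0.004,0,0,0],[0.004,0,0,0],[0.004,0,0,0],[0.004,0,0,0],[0.004,0,0,0],[0.004,0,0,0],[0,0,0,0]]]'
python3 st.py
python3 - <<'E'
from h import *
cv2.imwrite("pics/w5.png",cv2.resize(np.hstack([read_camera("wrist"),read_camera("scene")[160:352,180:436].repeat(2,0).repeat(2,1)])[:,:,::-1],(800,300)))
E
```

```text
time_s: 10.13
tool_pos: [0.6063, 0.0915, 0.1549]
tcp_rot: [[0.977, 0.212, -0.0], [0.212, -0.977, 0.0], [-0.0, -0.0, -1.0]]
wrist_force: [-1.6, 0.1, 0.6]
width: 0.0214
grip_force: 0.6
time_s: 10.8
tool_pos: [0.6337, 0.0974, 0.1549]
tcp_rot: [[0.977, 0.212, 0.001], [0.212, -0.977, 0.0], [0.001, 0.0, -1.0]]
wrist_force: [0.2, 0.5, 0.6]
width: 0.0211
grip_force: 0.0
t 10.8 tcp chute mm [-1.  -0.6] z 154.9 yaw rel -0.0002 F [0.2 0.5 0.6] w 0.0211 0.0726
```

View pics/w5.png

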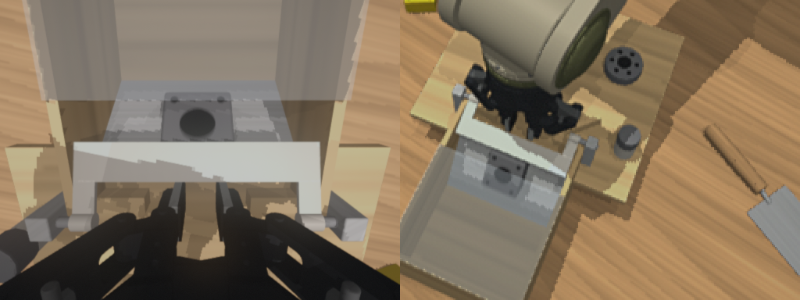

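The block looks past the panel and on the ramp (wrist crop col 197, row 120). The flap is raised and resting on the fingers. I'll let it settle and look again.

```bash
python3 -m crank '[[[0,0,0,0],[0,0,0,0],[0,0,0,0],[0,0,0,0],[0,0,0,0]]]'|head -1
python3 - <<'E'
from h import *
cv2.imwrite("pics/w6.png",cv2.resize(np.hstack([read_camera("wrist"),read_camera("scene")[160:352,180:436].repeat(2,0).repeat(2,1)])[:,:,::-1],(800,300)))
E
```

```text
time_s: 11.32
```

View pics/w6.png

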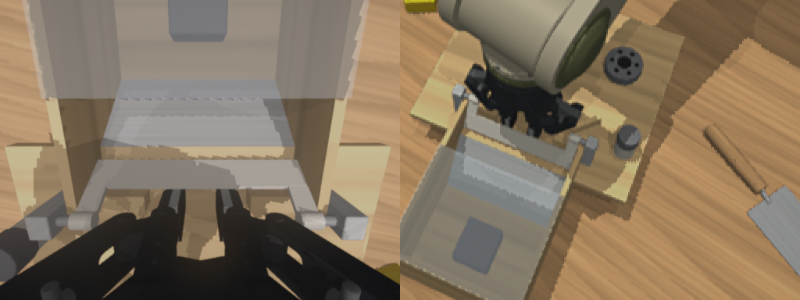

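The block has slid down into the bay, near the back (scene crop 478, 245). I'll draw the fingers back and up so the flap falls shut.

```bash
python3 -m crank '[[[-0.004,0,0,0],[-0.006,0,0,0],[-0.008,0,0,0],[-0.01,0,0,0],[-0.01,0,0,0],[-0.01,0,0,0],[-0.01,0,0,0],[-0.01,0,0,0],[-0.01,0,0,0],[0,0,0,0]]]'
python3 -m crank '[[[0,0,-0.01,0],[0,0,-0.015,0],[0,0,-0.02,0],[0,0,-0.02,0],[-0.02,0,-0.02,0],[-0.02,0,-0.02,0],[-0.02,0,-0.02,0],[-0.02,0,-0.01,0],[0,0,0,0],[0,0,0,0]]]'
python3 -m crank '[[[0,0,0,0],[0,0,0,0],[0,0,0,0],[0,0,0,0],[0,0,0,0],[0,0,0,0]]]'
python3 - <<'E'
from h import *
th=.214;c,s=np.cos(th),np.sin(th);R=np.array([[c,-s],[s,c]]);t=np.array([.6346,.0982])
a=read_camera("scene")
for l,z in [("block_center",.026),("wheel_center",.079),("glue_center",.095)]:
    for m in mark_of("scene",l)[:3]: print(l,round(m["confidence"],2),(R.T@(at("scene",m["location"],z)[:2]-t)*1000).round(1))
cv2.imwrite("pics/w7.png",cv2.resize(np.hstack([read_camera("top")[50:242,80:336].repeat(2,0).repeat(2,1),a[160:352,180:436].repeat(2,0).repeat(2,1)])[:,:,::-1],(800,300)))
E
```

```text
time_s: 12.25
tool_pos: [0.5552, 0.0806, 0.155]
tcp_rot: [[0.977, 0.212, -0.001], [0.212, -0.977, 0.0], [-0.001, -0.0, -1.0]]
wrist_force: [-0.6, 0.3, -0.2]
width: 0.0213
grip_force: 0.0
time_s: 13.08
tool_pos: [0.4788, 0.0637, 0.2913]
tcp_rot: [[0.977, 0.212, 0.003], [0.212, -0.977, -0.0], [0.003, 0.001, -1.0]]
wrist_force: [0.1, -0.2, -0.9]
width: 0.0212
grip_force: 0.0
time_s: 13.58
tool_pos: [0.4788, 0.0638, 0.2897]
tcp_rot: [[0.977, 0.212, -0.0], [0.212, -0.977, 0.0], [-0.0, -0.0, -1.0]]
wrist_force: [0.3, 0.2, -0.3]
width: 0.0215
grip_force: 0.0
block_center 0.95 [-163.3 -232.5]
block_center 0.93 [-256.4 -216.4]
wheel_center 0.6 [-131.9   80.9]
glue_center 0.68 [-28.9 116.9]
glue_center 0.33 [40.   8.5]
```

View pics/w7.png

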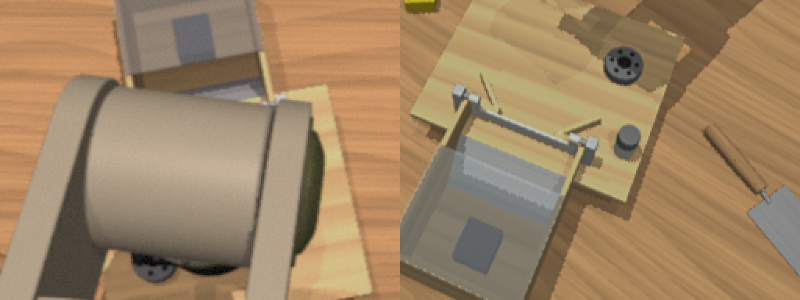

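The block lies in the bay (scene crop 478, 245) and the flap hangs shut as a thin line between the posts. The wheel and glue stick are unmoved, and the robot is clear.

```bash
python3 -c "from rig import hand_in; print(hand_in())"
```

```text
the job is handed in; nothing more can be done
None
```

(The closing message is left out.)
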